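# Lock a carton in the crash-cart holder

### The job

Lay the longer of the two white cartons flat in the pocket of the metal holder, between its four corner angles. Then swing the keeper bar over it until it is fully shut, and then slide the barrel bolt fully home into the fork at the end of the bar, so that the carton is locked in. Leave the other carton and the oximeter where they lie, and let go of everything.

Things in the scene. Friction and masses are not known exactly. Their poses are not given: they have to be found in the camera images.
- holder: Fixed aluminium holder. Origin: on the worktop below the pocket's centre; z up. Base plate 100 (x) by 340 mm (y, -225 to +115), 6 mm thick. Carton pocket 65 (x) by 109 mm (y) inside, only its corners bounded by steel angles 10 mm high, 69 mm gap between them on each long side. Hinge post at y = +90 mm; bolt brackets, tops 70 mm up, at y = -118 and -201; a small detent post at y = -74.
- pocket (a point): Centre of the pocket's floor, 6 mm above the worktop, axes as the holder's: the carton's underside centre belongs here, its long side along y (either way round).
- carton_long: White cardboard carton with a green corner band, loose, 56 mm (x) by 100 mm (y) by 36 mm high, 90 g; the longer and thicker of two similar cartons. Origin: centre of its underside. Grip across its 56 mm side. (A tall red box, a fixed bystander, stands about between x = 0.64 and 0.78, y = 0.05 and 0.21 in the room: carry the carton past in front of it.)
- carton_short: The other white carton, purple end band, loose, 53 x 88 x 30 mm; origin at the centre of its underside. Not used; leave it where it lies.
- keeper_bar (a joint): Steel bar, 24 mm wide, turns level about the hinge post (underside 51, top 61 mm above the worktop). 0 = shut, along the holder's -y over the pocket; grows (rad, to 1.75) as it opens towards the holder's -x. Stays where left; in the last 0.1 rad it rides over a detent ball (a few N) to a stop at 0. Fork at its end, 17 mm wide inside, 146 to 176 mm from the hinge, 72 mm high, takes the bolt.
- bar_hinge (a point): On the vertical hinge axis of the keeper bar, 56 mm above the worktop.
- bar_handle (a point): On the axis of the bar's upright round handle (14 mm diameter, from 64 to 110 mm above the worktop), 95 mm above the worktop, 85 mm from the hinge axis. Moves with the bar; its -y points along the bar away from the hinge.
- bolt (a joint): Steel barrel bolt, 12 mm round rod, 116 mm long, axis 56 mm above the worktop. It slides along the holder's +y towards the bar's fork: 0 = fully drawn back, 0.040 m = fully home in the fork (stop). About 2 N of friction; it stays where left. It is blocked if the bar is not shut.
- bolt_knob (a point): On the axis of the bolt's upright round knob (14 mm diameter, from 62 to 110 mm above the worktop), 95 mm above the worktop. Moves with the bolt, from y = -180 mm (drawn back) to y = -140 mm (home) in the holder's frame.
- oximeter: Blue and grey finger oximeter, 34 x 58 x 31 mm; bystander. Origin: centre of its underside.

How it is judged:
On the way, in this order (a step that is already met when the one before it is completed fails the run):
1. the long carton lies flat in the pocket, the keeper bar still open (x of carton_long in the frame of holder between -0.006 and 0.006 m and y of carton_long in the frame of holder between -0.006 and 0.006 m and z of carton_long in the frame of holder below 0.009 m and angle between the y axis of carton_long and the y axis of holder, either way round below 0.15 rad and angle between carton_long's own z axis and vertical below 0.08 rad and value of joint keeper_bar above 0.6 rad), for 0.2 s.
2. the keeper bar is shut over the carton, the bolt still drawn back (x of carton_long in the frame of holder between -0.006 and 0.006 m and y of carton_long in the frame of holder between -0.006 and 0.006 m and z of carton_long in the frame of holder below 0.009 m and angle between the y axis of carton_long and the y axis of holder, either way round below 0.15 rad and angle between carton_long's own z axis and vertical below 0.08 rad and value of joint keeper_bar below 0.04 rad and value of joint bolt below 0.02 m), for 0.2 s.
At the end, for the whole second after the job is handed in: The long carton rests flat on the pocket's floor (within 6 mm of its centre, underside less than 3 mm above the floor, within 0.15 rad of its direction, at rest), the keeper bar is within 0.04 rad of shut, and the bolt is within 4 mm of its home stop (x of carton_long in the frame of holder between -0.006 and 0.006 m and y of carton_long in the frame of holder between -0.006 and 0.006 m and z of carton_long in the frame of holder below 0.009 m and angle between the y axis of carton_long and the y axis of holder, either way round below 0.15 rad and angle between carton_long's own z axis and vertical below 0.08 rad and value of joint keeper_bar below 0.04 rad and value of joint bolt above 0.036 m and linear speed of carton_long below 0.02 m/s); the robot touches nothing.
It fails at once if the other carton is shifted by more than 30 mm (distance of carton_short from where it was at the start of the episode above 0.03 m).
It fails at once if the oximeter is shifted by more than 30 mm (distance of oximeter from where it was at the start of the episode above 0.03 m).
It also fails if it takes over 64 s, if anything falls off the work surface, if the arm or the gripper's body presses on something with over 40 N, if the wrist force passes 120 N, or if a joint passes its speed limit or range.

### The arm

A 7-joint arm with a two-finger parallel gripper is mounted at the origin on a cart in front of the work surface, level with it; the furniture and walls round the work are solid. World frame = base frame: x ahead of the robot, y to its left, z up, the work surface at z = 0. Lengths are in m, angles in rad, forces in N, time in s.
With the tool pointing down it reaches from about 0.4 to 0.9 m from the base axis. Payload 5.5 kg.
Tool frame: the origin (TCP) lies on the front face of the gripper's body, between the roots of the fingers; the fingertips stand 66 mm ahead of it and the grasp point (between the pads) lies 47 mm ahead of it (arm.grip_depth is the distance from the TCP to the grasp point, in m); z points along the fingers, y is the line along which they close (so a half turn about z gives the same grasp; the last joint's range is limited). The gripper opens to 92 mm and grips with 3 to 60 N. Pads are 19 mm wide; open, the fingers measure 130 mm over their backs; the gripper's body (75 mm by 190 mm) begins 47 mm behind the grasp point.
Start: joints at [-1.058, 0.501, -0.427, 1.55, 0.221, 1.138, -0.21], TCP at [0.161, 0.63, 0.292] pointing down, gripper open.
Joint ranges: [-2.88, 2.88], [-0.31, 2.03], [-1.54, 1.56], [0.2, 2.42], [-1.41, 4.55], [0.19, 2.02], [-2.57, 2.57]. Speed limits (rad/s): [2.57, 2.57, 3.14, 3.14, 3.14, 3.14, 3.14].

### API

Orientations are given as a unit quaternion [w, x, y, z].
In Python, from rig import arm gives the robot as it stands. The module is installed in compiled form; this text tells all that it offers.
- The arm moves only by the shell command python3 -m inch 'ROWS' [FORCE]. ROWS is JSON, a list of rows, each an object of numbers: "tx", "ty", "tz": the shift along the tool's x, y, z in mm; "ax", "ay", "az": the turn, a rotation vector about the tool's x, y, z in degrees; "hand": the opening, from 0 (shut) to 1 (fully open). In form: [{"tx": .., "ty": .., "tz": .., "ax": .., "ay": .., "az": .., "hand": ..}, ...]. A call has 1 to 12 rows; each row is the pose to reach, as a shift and turn from the pose commanded when the call began, along the tool's axes at that moment; what a row does not reach only later rows make up. A row lasts 1/10 s, in which the tool goes at most 50 mm and 8.59 degrees, less where a joint would pass 70% of its speed; a pose out of reach is approached as far as the arm can. A call with a gripper value outside its range is refused whole. The fingers move at their own pace and stop on an object; FORCE is the grip in N (left out, the last holds). Time passes only in rows, so rows that repeat a pose let the fingers close. It gives the time, the measured TCP pose, the force, the opening and the grip force at its end, in the units of the state.
- arm.get_obs(): the state, without advancing time (a new reading comes with each control period).
- arm.grab_frame(name): name is "scene" or "top" or "wrist"; returns the picture (420x560x3 uint8, red, green, blue); there is no depth.
- arm.get_calibration(name): a dict with "mtx" (3x3 intrinsics, pixels), "rvec" (rotation vector, rad) and "tvec" (3), from world to camera coordinates, as OpenCV has them. Camera axes: x right, y down, z forward; pixel columns grow to the right and rows downward; lengths in m; the calibration is good to about 2 mm. A picture is of the moment at which its call begins: read the wrist's pose just before it. get_calibration takes no time and is no camera call; for the wrist camera it gives the pose at the moment of the call.
- arm.close_job(): hands the job in; it is judged then, once.
The state is a dict: "time_s": time; "qpos": joint angles; "dq": joint speeds; "tau": joint torques, N m; "eef_pos": TCP position; "tool_rot": TCP orientation; "contact_force": force on the tool from outside, world axes, zero at the start; "torque": the same for the moment, N m; "gripper_width": opening from 0.0 (shut) to 1.0 (fully open); "grasp_force": force on a finger pad.
Only numpy, scipy, OpenCV 4.12 (cv2) and the standard library are available. Lean on these libraries where they do the work, as an engineer would, in place of code of your own. Each camera call takes 0.05 s, during which the arm holds its last target. There are 200 camera calls.

## Working session

There is one attempt and no reset: what is moved stays moved. The work goes in short steps, Python scripts to look and compute and a shell command to move; the robot and the scene stay as the last step left them, time stands still between calls to the robot, and variables do not carry over. Pictures are saved under pics/ and viewed, at most 10 in all, crops included, and the job is handed in when it is done.

```bash
mkdir -p pics
cat > h.py <<'E'
from rig import arm
import numpy as np, cv2
def cal(n):
    c=arm.get_calibration(n); return np.array(c["mtx"],float),cv2.Rodrigues(np.array(c["rvec"],float))[0],np.array(c["tvec"],float).ravel()
def ray(n,u,v,z,c=None):
    K,R,t=c or cal(n); o=-R.T@t; d=R.T@np.linalg.solve(K,[u,v,1.]); return o+d*(z-o[2])/d[2]
def proj(n,p):
    K,R,t=cal(n); q=K@(R@np.array(p)+t); return q[:2]/q[2]
def snap(n,f):
    im=cv2.cvtColor(arm.grab_frame(n),cv2.COLOR_RGB2BGR); cv2.imwrite(f"pics/{f}.png",im); return im
E
python3 - <<'E'
from h import *
for n in("scene","top"):
    snap(n,n+"0"); K,R,t=cal(n); print(n,K[0,0],-R.T@t, R[2])
o=arm.get_obs(); print(o["eef_pos"],o["tool_rot"],o["time_s"])
E
```

```text
scene 522.0502465587208 [-0.1123112  -0.72222149  0.94367338] [ 0.52707292  0.50565529 -0.68301308]
top 420.0379875774617 [ 0.36119272 -0.09709074  1.13450668] [ 0.15152695  0.02239444 -0.98819941]
[0.16060069 0.6293121  0.29127279] [-1.41564312e-04  1.24547956e-01  9.92213199e-01 -8.68734972e-04] 0.1
```

View pics/scene0.png

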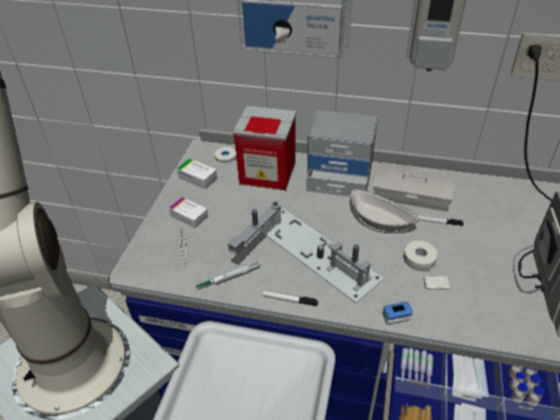

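View pics/top0.png

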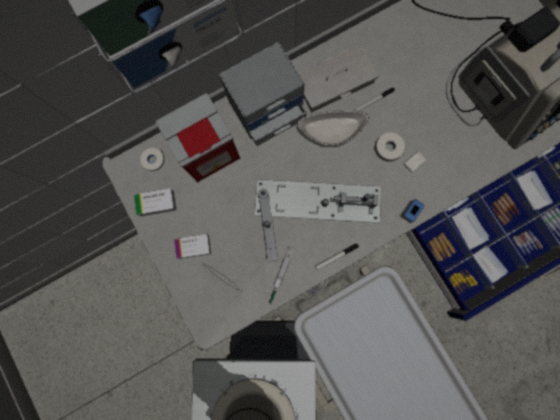

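The scene view shows the long carton (green band) near (198,173), the short one near (188,211) and the holder from (280,210) to (380,290). In the top view they sit at (154,202), (191,246), and (258,180) to (381,222), with the bar open towards the robot and the red box at (200,140).

Run:
```python
from h import *
im=cv2.imread("pics/top0.png")
a=cv2.resize(im[165:275,245:395],None,fx=5.3,fy=5.3,interpolation=cv2.INTER_CUBIC)
cv2.imwrite("pics/c1.png",a)
b=cv2.resize(im[180:260,125:220],None,fx=7,fy=7,interpolation=cv2.INTER_CUBIC)
cv2.imwrite("pics/c2.png",b)
for zt,lab in((.006,"plate"),(.036,"carton")):
    # bright mask
    m=((im.min(2)>(135 if lab=="plate" else 165))).astype(np.uint8)
    n,l,s,c=cv2.connectedComponentsWithStats(m)
    for i in range(1,n):
        if s[i,4]>150 and 100<c[i][0]<400 and 150<c[i][1]<280:
            p=cv2.boxPoints(cv2.minAreaRect(np.argwhere(l==i)[:,::-1].astype(np.float32)))
            print(lab,s[i],p.round(1).tolist(),[ray("top",u,v,zt)[:2].round(4).tolist() for u,v in p])
```

```text
plate [ 257  181  123   41 2681] [[255.39999389648438, 214.10000610351562], [257.3999938964844, 179.8000030517578], [381.0, 187.1999969482422], [378.8999938964844, 221.5]] [[0.5338, -0.0013], [0.6294, -0.0059], [0.6075, -0.344], [0.513, -0.3353]]
plate [142 189  30  24 485] [[140.6999969482422, 193.0], [169.0, 188.10000610351562], [172.3000030517578, 207.10000610351562], [144.0, 212.0]] [[0.5931, 0.3165], [0.6067, 0.2385], [0.5535, 0.2271], [0.54, 0.3045]]
plate [182 234  26  23 445] [[180.5, 237.1999969482422], [205.6999969482422, 233.60000610351562], [208.39999389648438, 252.5], [183.1999969482422, 256.1000061035156]] [[0.4706, 0.2013], [0.4804, 0.133], [0.4293, 0.1242], [0.4196, 0.1921]]
```

View pics/c1.png

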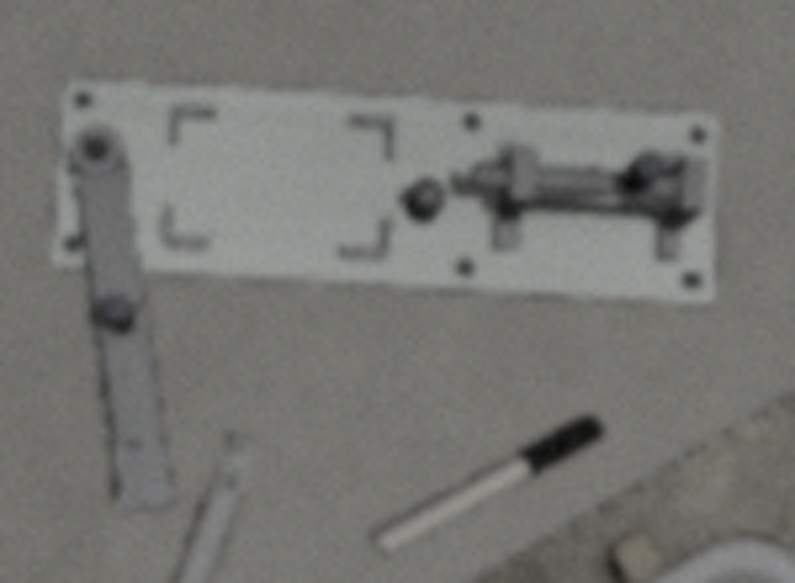

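View pics/c2.png

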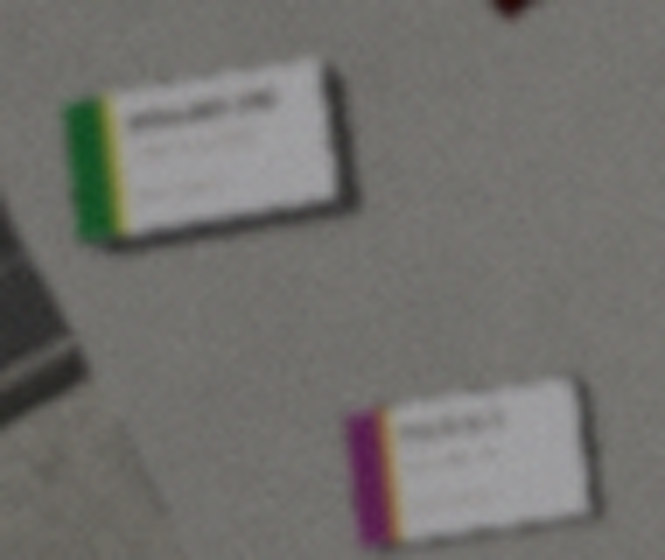

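In the crops, the long carton's top corners are near full-frame (134,195), (171,189), (174,209) and (136,215). The plate corners are near (258,181), (380.5,187), (379.5,222) and (255,215). The bar is open about 90°, and the knob is at the far (drawn) end.

```bash
cat >> h.py <<'E'
from scipy.spatial.transform import Rotation as Rn
def rot(o=None):
    q=np.array((o or arm.get_obs())["tool_rot"]); return Rn.from_quat(q[[1,2,3,0]])
def rel(p,yaw_y,zt):
    """rows shift (mm) & turn (deg) to bring TCP to p,zt pointing down with tool y at world angle yaw_y (deg)"""
    o=arm.get_obs(); r=rot(o); y=np.array([np.cos(np.radians(yaw_y)),np.sin(np.radians(yaw_y)),0]); z=np.array([0,0,-1.])
    T=Rn.from_matrix(np.c_[np.cross(y,z),y,z])
    return (r.inv().apply(np.array([p[0],p[1],zt])-o["eef_pos"])*1000).round(1),np.degrees((r.inv()*T).as_rotvec()).round(2)
E
python3 - <<'E'
from h import *
import json
f=lambda n,c,z:np.array([ray(n,u,v,z)[:2] for u,v in c])
C=f("top",[(134.3,194.7),(171,188.6),(173.6,208.6),(136.4,214.7)],.036)
P=f("top",[(258.2,180.7),(380.5,187.1),(379.5,221.8),(255.2,215.2)],.006)
d=lambda a:np.degrees(np.arctan2(a[1],a[0]))
for n,A in(("carton",C),("plate",P)):
    print(n,A.round(4).tolist(),A.mean(0),"long",d(A[0]-A[1]),d(A[3]-A[2]),"len",[np.linalg.norm(A[i]-A[(i+1)%4]).round(4) for i in range(4)])
y=(P[0]-P[1]+P[3]-P[2]);y/=np.linalg.norm(y); pk=P.mean(0)+.055*y; print("pocket",pk)
Q=f("top",[(245+u/5.3,165+v/5.3) for u,v in[(180,118),(388,125),(170,240),(382,250)]],.016); print("pocket2",Q.mean(0))
c=C.mean(0)
print(rel(c,(d(C[0]-C[1])+d(C[3]-C[2]))/2-90,.22),rot().as_matrix())
E
```

```text
carton [[0.5823, 0.3225], [0.5988, 0.224], [0.5443, 0.2148], [0.528, 0.3139]] [0.56335457 0.26881141] long 99.4877164932863 99.35236570671223 len [np.float64(0.0999), np.float64(0.0553), np.float64(0.1005), np.float64(0.055)]
plate [[0.6269, -0.008], [0.6079, -0.3427], [0.5123, -0.3368], [0.5307, -0.0009]] [ 0.56944457 -0.17211887] long 86.75679218005057 86.86016967779531 len [np.float64(0.3352), np.float64(0.0958), np.float64(0.3365), np.float64(0.0964)]
pocket [ 0.57250653 -0.11720417]
pocket2 [ 0.57198017 -0.11673358]
(array([-479.4, -249.6,   71.7]), array([-9.000e-02,  6.000e-02,  6.627e+01])) [[-9.68975573e-01  2.47156006e-01 -4.97322289e-04]
 [ 2.47156498e-01  9.68974104e-01 -1.68867752e-03]
 [ 6.45256279e-05 -1.75920370e-03 -9.99998451e-01]]
```

```bash
python3 -m inch '[{"tx":-40,"ty":-21,"az":5},{"tx":-85,"ty":-44,"az":12},{"tx":-130,"ty":-68,"az":18},{"tx":-175,"ty":-91,"az":24},{"tx":-220,"ty":-115,"az":30},{"tx":-265,"ty":-138,"az":37},{"tx":-310,"ty":-161,"az":43},{"tx":-355,"ty":-185,"az":49},{"tx":-400,"ty":-208,"az":55},{"tx":-440,"ty":-229,"az":61},{"tx":-465,"ty":-242,"tz":10,"az":66.3},{"tx":-479,"ty":-250,"tz":20,"az":66.3}]'
python3 - <<'E'
from h import *
snap("wrist","w1"); c=cal("wrist")
o=arm.get_obs(); print(o["qpos"],o["eef_pos"]); print(rel((.5634,.2688),9.4,.15))
im=cv2.imread("pics/w1.png")
print([proj("wrist",(x,y,.036)).round() for x,y in [[0.5823, 0.3225], [0.5988, 0.224], [0.5443, 0.2148], [0.528, 0.3139]]])
E
```

```text
[-1.05782473  0.50165051 -0.42682329  1.55119927  0.22077168  1.13835651
 -0.21031864] [0.1605892  0.62937775 0.29140919]
(array([-479.4, -249.6,  141.8]), array([-8.000e-02,  5.000e-02,  6.629e+01]))
[array([155., 505.]), array([ 98., 524.]), array([ 78., 500.]), array([136., 479.])]invalid input
```

View pics/w1.png

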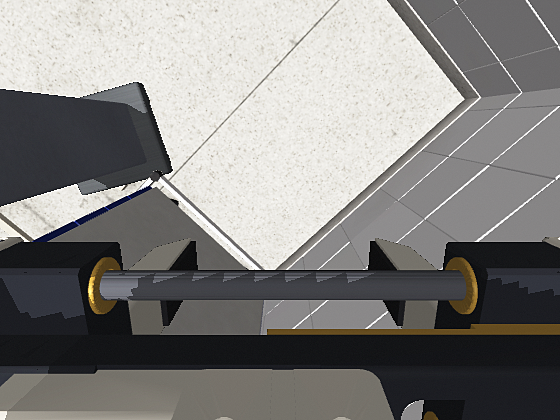

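The move was refused, so the picture only shows the start view with the floor below. I'll send complete rows.

```bash
python3 -m inch '[{"tx":-40,"ty":-21,"tz":0,"ax":0,"ay":0,"az":5,"hand":1},{"tx":-85,"ty":-44,"tz":0,"ax":0,"ay":0,"az":12,"hand":1},{"tx":-130,"ty":-68,"tz":0,"ax":0,"ay":0,"az":18,"hand":1},{"tx":-175,"ty":-91,"tz":0,"ax":0,"ay":0,"az":24,"hand":1},{"tx":-220,"ty":-115,"tz":0,"ax":0,"ay":0,"az":30,"hand":1},{"tx":-265,"ty":-138,"tz":0,"ax":0,"ay":0,"az":37,"hand":1},{"tx":-310,"ty":-161,"tz":0,"ax":0,"ay":0,"az":43,"hand":1},{"tx":-355,"ty":-185,"tz":0,"ax":0,"ay":0,"az":49,"hand":1},{"tx":-400,"ty":-208,"tz":0,"ax":0,"ay":0,"az":55,"hand":1},{"tx":-440,"ty":-229,"tz":0,"ax":0,"ay":0,"az":61,"hand":1},{"tx":-465,"ty":-242,"tz":10,"ax":0,"ay":0,"az":66.3,"hand":1},{"tx":-479,"ty":-250,"tz":20,"ax":0,"ay":0,"az":66.3,"hand":1}]'
python3 - <<'E'
from h import *
snap("wrist","w2")
o=arm.get_obs(); print(o["time_s"],o["qpos"],o["eef_pos"]); print(rel((.5634,.2688),9.4,.15))
im=cv2.imread("pics/w2.png"); hsv=cv2.cvtColor(im,cv2.COLOR_BGR2HSV)
print([proj("wrist",(x,y,.036)).round() for x,y in [[0.5823, 0.3225], [0.5988, 0.224], [0.5443, 0.2148], [0.528, 0.3139]]])
E
```

```text
time_s: 1.35
eef_pos: [0.5654, 0.2658, 0.2718]
tool_rot: [0.001, 0.649, 0.761, -0.0]
contact_force: [-0.1, -0.6, -0.4]
gripper_width: 0.998
grasp_force: 0.0
1.4 [-0.4546124   0.44360121 -0.03576893  1.65129042  0.02065003  1.04988494
 -0.33699643] [0.56527571 0.26420012 0.26941429]
(array([  5.2,  -0.9, 119.4]), array([-0.11,  0.19, -0.22]))
[array([309., 135.]), array([308., 230.]), array([256., 231.]), array([254., 135.])]
```

View pics/w2.png

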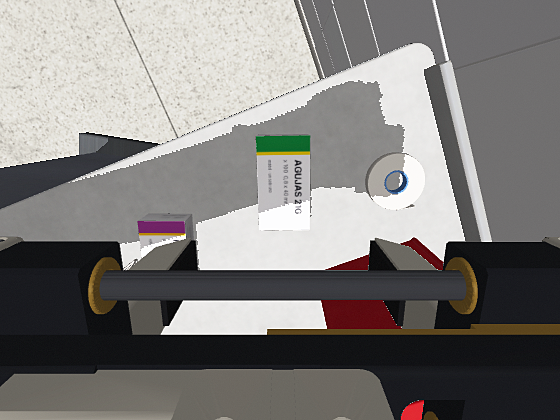

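The carton fills (256–310, 136–231), which matches the projected corners to about 1 px.

```bash
python3 -m inch '[{"tx":2,"ty":0,"tz":40,"ax":0,"ay":0,"az":0,"hand":1},{"tx":5,"ty":-1,"tz":85,"ax":0,"ay":0,"az":0,"hand":1},{"tx":5,"ty":-1,"tz":120,"ax":0,"ay":0,"az":0,"hand":1},{"tx":5,"ty":-1,"tz":130,"ax":0,"ay":0,"az":0,"hand":1},{"tx":5,"ty":-1,"tz":130,"ax":0,"ay":0,"az":0,"hand":1},{"tx":5,"ty":-1,"tz":130,"ax":0,"ay":0,"az":0,"hand":1}]'
python3 - <<'E'
from h import *
print(rel((.5638,.2688),9.4,.071))
E
```

```text
time_s: 2.0
eef_pos: [0.5616, 0.2753, 0.1438]
tool_rot: [0.0, 0.646, 0.763, 0.001]
contact_force: [0.9, -0.6, 0.6]
gripper_width: 0.998
grasp_force: 0.0
(array([-6.9,  0.9, 72.8]), array([ 0.11, -0.07,  0.09]))
```

```bash
python3 -m inch '[{"tx":-7,"ty":1,"tz":20,"ax":0,"ay":0,"az":0,"hand":1},{"tx":-7,"ty":1,"tz":45,"ax":0,"ay":0,"az":0,"hand":1},{"tx":-7,"ty":1,"tz":65,"ax":0,"ay":0,"az":0,"hand":1},{"tx":-7,"ty":1,"tz":73,"ax":0,"ay":0,"az":0,"hand":1},{"tx":-7,"ty":1,"tz":73,"ax":0,"ay":0,"az":0,"hand":1},{"tx":-7,"ty":1,"tz":73,"ax":0,"ay":0,"az":0,"hand":1},{"tx":-7,"ty":1,"tz":73,"ax":0,"ay":0,"az":0,"hand":0.4},{"tx":-7,"ty":1,"tz":73,"ax":0,"ay":0,"az":0,"hand":0.4},{"tx":-7,"ty":1,"tz":73,"ax":0,"ay":0,"az":0,"hand":0.4},{"tx":-7,"ty":1,"tz":73,"ax":0,"ay":0,"az":0,"hand":0.4},{"tx":-7,"ty":1,"tz":73,"ax":0,"ay":0,"az":0,"hand":0.4},{"tx":-7,"ty":1,"tz":73,"ax":0,"ay":0,"az":0,"hand":0.4}]' 15
python3 - <<'E'
from h import *
print(rel((.5638,.2688),9.4,.071))
print(rel((.50,.25),9.4,.25),rel((.485,.05),3,.25),rel((.5,-.117),-3.2,.25),rel((.572,-.117),-3.2,.25))
E
```

```text
time_s: 3.2
eef_pos: [0.5636, 0.2673, 0.0694]
tool_rot: [0.0, 0.647, 0.763, 0.0]
contact_force: [0.3, 0.3, 2.2]
gripper_width: 0.608
grasp_force: 15.0
(array([ 1.5,  0.5, -1.6]), array([ 0.03, -0.01, -0.01]))
(array([  -6.7,  -65.5, -180.6]), array([ 0.03, -0.01, -0.01])) (array([-201.5, -112.9, -180.7]), array([ 0.03, -0.01,  6.39])) (array([-368.7, -125.3, -180.7]), array([ 3.000e-02, -1.000e-02,  1.259e+01])) (array([-380.5,  -54.3, -180.7]), array([ 3.000e-02, -1.000e-02,  1.259e+01]))
```

```bash
python3 -m inch '[{"tx":0,"ty":0,"tz":-20,"ax":0,"ay":0,"az":0,"hand":0.4},{"tx":0,"ty":0,"tz":-55,"ax":0,"ay":0,"az":0,"hand":0.4},{"tx":0,"ty":-10,"tz":-95,"ax":0,"ay":0,"az":0,"hand":0.4},{"tx":-3,"ty":-38,"tz":-125,"ax":0,"ay":0,"az":0,"hand":0.4},{"tx":-10,"ty":-68,"tz":-155,"ax":0,"ay":0,"az":0,"hand":0.4},{"tx":-40,"ty":-90,"tz":-180,"ax":0,"ay":0,"az":1,"hand":0.4},{"tx":-80,"ty":-100,"tz":-180,"ax":0,"ay":0,"az":3,"hand":0.4},{"tx":-120,"ty":-105,"tz":-180,"ax":0,"ay":0,"az":5,"hand":0.4},{"tx":-160,"ty":-109,"tz":-180,"ax":0,"ay":0,"az":6,"hand":0.4},{"tx":-200,"ty":-113,"tz":-180,"ax":0,"ay":0,"az":7,"hand":0.4},{"tx":-240,"ty":-117,"tz":-180,"ax":0,"ay":0,"az":8,"hand":0.4},{"tx":-275,"ty":-120,"tz":-180,"ax":0,"ay":0,"az":10,"hand":0.4}]' 25
python3 -c "
from h import *
print(rel((.5,-.117),-3.2,.2),rel((.572,-.117),-3.2,.2))"
```

```text
time_s: 4.4
eef_pos: [0.4892, -0.0259, 0.2492]
tool_rot: [-0.0, 0.712, 0.703, -0.0]
contact_force: [0.9, 0.2, -0.1]
gripper_width: 0.604
grasp_force: 25.0
(array([-91. ,  11.9,  49.2]), array([-0.02,  0.01,  2.48])) (array([-90.1,  83.9,  49.2]), array([-0.02,  0.01,  2.48]))
```

```bash
python3 -m inch '[{"tx":-30,"ty":8,"tz":0,"ax":0,"ay":0,"az":1,"hand":0.4},{"tx":-60,"ty":30,"tz":0,"ax":0,"ay":0,"az":2,"hand":0.4},{"tx":-80,"ty":60,"tz":10,"ax":0,"ay":0,"az":2.5,"hand":0.4},{"tx":-86,"ty":80,"tz":30,"ax":0,"ay":0,"az":2.5,"hand":0.4},{"tx":-86,"ty":84,"tz":45,"ax":0,"ay":0,"az":2.5,"hand":0.4},{"tx":-86,"ty":84,"tz":49,"ax":0,"ay":0,"az":2.5,"hand":0.4},{"tx":-86,"ty":84,"tz":49,"ax":0,"ay":0,"az":2.5,"hand":0.4},{"tx":-86,"ty":84,"tz":49,"ax":0,"ay":0,"az":2.5,"hand":0.4}]'
python3 - <<'E'
from h import *
o=arm.get_obs();snap("wrist","w3")
print(o["eef_pos"],rel((.572,-.117),-3.2,.16))
for x,y in((-.0325,.0545),(.0325,.0545),(.0325,-.0545),(-.0325,-.0545)):
    a=np.radians(-3.2);print(proj("wrist",(.572+x*np.cos(a)-y*np.sin(a),-.117+x*np.sin(a)+y*np.cos(a),.016)).round())
# carton top corners in hand if centred at TCP xy
r=rot(o);zc=o["eef_pos"][2]-.071+.036
for x,y in((-.05,-.028),(-.05,.028),(.05,.028),(.05,-.028)):
    p=np.array(o["eef_pos"])+r.apply([x,y,0]);p[2]=zc;print("c",proj("wrist",p).round())
E
```

```text
time_s: 5.2
eef_pos: [0.5722, -0.1098, 0.2006]
tool_rot: [-0.0, 0.726, 0.688, 0.0]
contact_force: [0.5, 0.0, -1.0]
gripper_width: 0.609
grasp_force: 25.0
[ 0.57222865 -0.10981183  0.2006272 ] (array([-7.1, -0.3, 41. ]), array([ 0.04, -0.01,  0.14]))
[243. 147.]
[320. 147.]
[316. 265.]
[247. 265.]
c [222. 377.]
c [339. 377.]
c [350. 169.]
c [210. 169.]
```

View pics/w3.png

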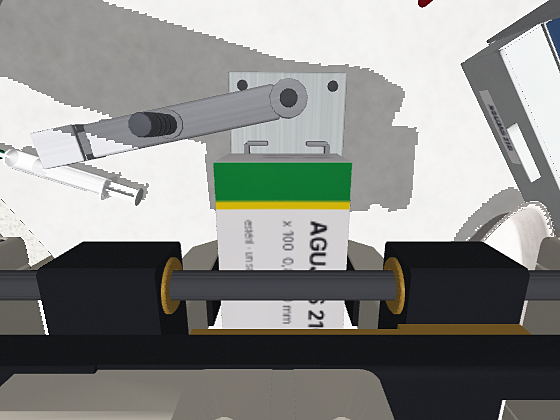

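The carton in hand spans (215–352), with its far top edge at row 163 against a predicted 169, so it sits about 2 mm towards +y. Laterally it lines up with the pocket angles (246–325). The bar is clear, and I'll aim 2 mm further towards −y.

```bash
python3 -m inch '[{"tx":-5,"ty":0,"tz":20,"ax":0,"ay":0,"az":0,"hand":0.4},{"tx":-9,"ty":0,"tz":50,"ax":0,"ay":0,"az":0,"hand":0.4},{"tx":-9,"ty":0,"tz":75,"ax":0,"ay":0,"az":0,"hand":0.4},{"tx":-9,"ty":0,"tz":85,"ax":0,"ay":0,"az":0,"hand":0.4},{"tx":-9,"ty":0,"tz":85,"ax":0,"ay":0,"az":0,"hand":0.4},{"tx":-9,"ty":0,"tz":85,"ax":0,"ay":0,"az":0,"hand":0.4},{"tx":-9,"ty":0,"tz":85,"ax":0,"ay":0,"az":0,"hand":0.4}]'
python3 -c "
from h import *
print(rel((.572,-.119),-3.2,.0765))"
```

```text
time_s: 5.95
eef_pos: [0.5736, -0.1196, 0.1169]
tool_rot: [0.001, 0.726, 0.688, 0.001]
contact_force: [-0.4, -0.7, -0.9]
gripper_width: 0.608
grasp_force: 25.0
(array([ 0.5, -1.7, 40.4]), array([0.16, 0.01, 0.11]))
```

```bash
python3 -m inch '[{"tx":0,"ty":-1,"tz":12,"ax":0,"ay":0,"az":0,"hand":0.4},{"tx":0,"ty":-1,"tz":24,"ax":0,"ay":0,"az":0,"hand":0.4},{"tx":0,"ty":-1,"tz":33,"ax":0,"ay":0,"az":0,"hand":0.4},{"tx":0,"ty":-1,"tz":37,"ax":0,"ay":0,"az":0,"hand":0.4},{"tx":0,"ty":-1,"tz":39,"ax":0,"ay":0,"az":0,"hand":0.4},{"tx":0,"ty":-1,"tz":40,"ax":0,"ay":0,"az":0,"hand":0.4},{"tx":0,"ty":-1,"tz":40,"ax":0,"ay":0,"az":0,"hand":0.4},{"tx":0,"ty":-1,"tz":40,"ax":0,"ay":0,"az":0,"hand":0.4}]'
python3 -c "
from h import *
print(rel((.572,-.119),-3.2,.0765))"
```

```text
time_s: 6.75
eef_pos: [0.5712, -0.1195, 0.0754]
tool_rot: [-0.0, 0.726, 0.688, -0.0]
contact_force: [-1.5, 0.2, 2.9]
gripper_width: 0.607
grasp_force: 25.0
(array([ 0.5,  0.7, -1.1]), array([-0.02, -0.01,  0.09]))
```

Contact shows about 3 N and the height matches the expected 0.0754, so the carton is seated. Release, then lift.

```bash
python3 -m inch '[{"tx":0,"ty":0,"tz":0,"ax":0,"ay":0,"az":0,"hand":0.75},{"tx":0,"ty":0,"tz":0,"ax":0,"ay":0,"az":0,"hand":0.75},{"tx":0,"ty":0,"tz":0,"ax":0,"ay":0,"az":0,"hand":0.75},{"tx":0,"ty":0,"tz":-20,"ax":0,"ay":0,"az":0,"hand":0.75},{"tx":0,"ty":0,"tz":-55,"ax":0,"ay":0,"az":0,"hand":0.75},{"tx":0,"ty":0,"tz":-95,"ax":0,"ay":0,"az":0,"hand":0.75},{"tx":0,"ty":-40,"tz":-130,"ax":0,"ay":0,"az":0,"hand":0.5},{"tx":0,"ty":-80,"tz":-150,"ax":0,"ay":0,"az":0,"hand":0.3},{"tx":0,"ty":-120,"tz":-165,"ax":0,"ay":0,"az":0,"hand":0.2},{"tx":0,"ty":-160,"tz":-165,"ax":0,"ay":0,"az":0,"hand":0},{"tx":0,"ty":-170,"tz":-165,"ax":0,"ay":0,"az":0,"hand":0},{"tx":0,"ty":-170,"tz":-165,"ax":0,"ay":0,"az":0,"hand":0}]'
python3 - <<'E'
from h import *
im=snap("top","t2"); b=cv2.resize(im[165:275,245:395],None,fx=5.3,fy=5.3,interpolation=cv2.INTER_CUBIC); cv2.imwrite("pics/t2c.png",b)
print(arm.get_obs()["eef_pos"])
a=np.radians(-3.2)
print([((proj("top",(.572+x*np.cos(a)-y*np.sin(a),-.117+x*np.sin(a)+y*np.cos(a),.042))-[245,165])*5.3).round() for x,y in((.028,.05),(.028,-.05),(-.028,-.05),(-.028,.05))])
E
```

```text
time_s: 7.95
eef_pos: [0.4005, -0.1102, 0.2405]
tool_rot: [0.0, 0.726, 0.687, 0.0]
contact_force: [-0.3, -0.5, -0.3]
gripper_width: 0.28
grasp_force: 0.0
[ 0.40224151 -0.11029404  0.2406468 ]
[array([185., 113.]), array([384., 124.]), array([379., 234.]), array([178., 223.])]
```

View pics/t2c.png

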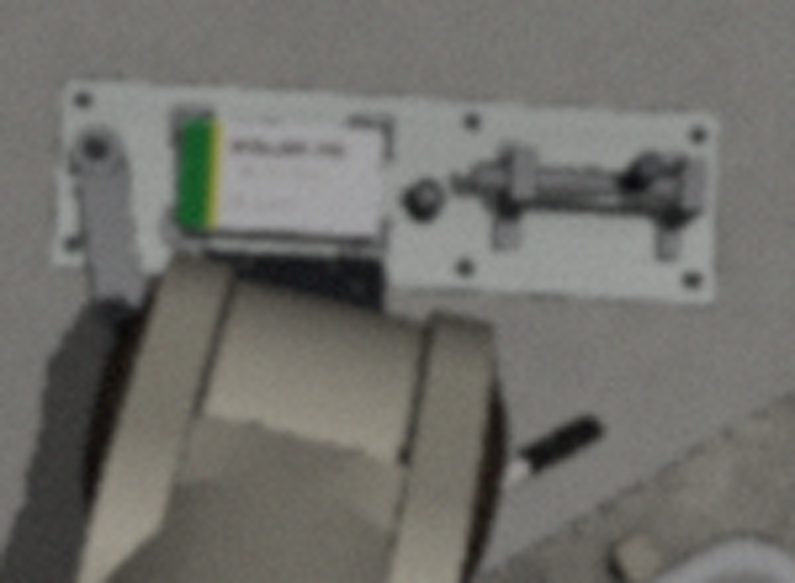

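The carton sits inside the four angles at crop (180–381, 122–240). Next I locate the bar handle.

Run:
```python
from h import *
g=lambda u,v,z:ray("top",245+u/5.3,165+v/5.3,z)[:2]
a=np.radians(-3.2); hx=np.array([np.cos(a),np.sin(a)]);hy=np.array([-np.sin(a),np.cos(a)])
H=np.array([.572,-.117])+.09*hy; print("hinge",H,g(96,148,.066))
e=g(144,500,.065)
for h in(H,g(96,148,.066)):
    d=e-h;L=np.linalg.norm(d);d/=L;print("len",L,"ang",np.degrees(np.arctan2(d@-hx,d@-hy)),"handle",h+.085*d)
    hd=h+.085*d
    print("proj top",((proj("top",[*hd,.11])-[245,165])*5.3).round(),((proj("top",[*hd,.064])-[245,165])*5.3).round(),"scene",proj("scene",[*hd,.11]),proj("scene",[*hd,.064]))
im=cv2.imread("pics/scene0.png"); A=cv2.resize(im[190:290,215:385],None,fx=4.7,fy=4.7,interpolation=cv2.INTER_CUBIC); cv2.imwrite("pics/s0c.png",A)
o=arm.get_obs();print(o["qpos"],o["eef_pos"])
```

```text
hinge [ 0.57702394 -0.02714033] [ 0.58018084 -0.02589756]
len 0.16997992177372018 ang 78.96927705796749 handle [ 0.49281657 -0.03872131]
proj top [116. 313.] [121. 326.] scene [252.79150162 211.637098  ] [253.94109749 225.60463698]
len 0.1732785631610563 ang 78.70440015272106 handle [ 0.49602791 -0.03786771]
proj top [114. 307.] [119. 319.] scene [253.50214654 210.78820956] [254.63220063 224.75338208]
[ 0.02602267  0.11917085  0.18973779  2.17289271 -0.03032767  0.85007987
  0.17999895] [ 0.40224151 -0.11029404  0.2406468 ]
```

View pics/s0c.png

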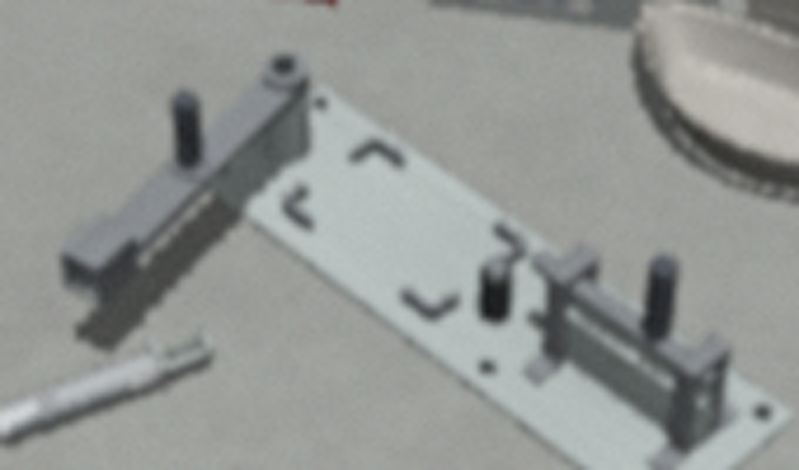

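The handle's top is at crop (185,95), full-frame (254.4,210.2), which agrees with the computed handle near (0.495,−0.038). The knob top is at full-frame (355.9,245.7).

Run:
```python
from h import *
print(rel((.4948,-.038),-60,.20))
a=np.radians(-3.2); hx=np.array([np.cos(a),np.sin(a)]);hy=np.array([-np.sin(a),np.cos(a)])
k=np.array([.572,-.117])-.18*hy;print("knob",k,proj("scene",[*k,.11]),proj("scene",[*k,.07]))
```

```text
(array([77.2, 88.4, 40.8]), array([ 0.09, -0.06, 56.88]))
knob [ 0.56195213 -0.29671934] [358.39326583 248.68807234] [357.00528823 260.98748602]
```

```bash
python3 -m inch '[{"tx":10,"ty":12,"tz":0,"ax":0,"ay":0,"az":8,"hand":0.4},{"tx":20,"ty":24,"tz":0,"ax":0,"ay":0,"az":16,"hand":0.4},{"tx":32,"ty":38,"tz":0,"ax":0,"ay":0,"az":24,"hand":0.4},{"tx":44,"ty":51,"tz":0,"ax":0,"ay":0,"az":32,"hand":0.4},{"tx":56,"ty":65,"tz":5,"ax":0,"ay":0,"az":40,"hand":0.4},{"tx":68,"ty":78,"tz":15,"ax":0,"ay":0,"az":48,"hand":0.4},{"tx":77,"ty":88,"tz":20,"ax":0,"ay":0,"az":57,"hand":0.4},{"tx":77,"ty":88,"tz":20,"ax":0,"ay":0,"az":57,"hand":0.4},{"tx":77,"ty":88,"tz":20,"ax":0,"ay":0,"az":57,"hand":0.4},{"tx":77,"ty":88,"tz":20,"ax":0,"ay":0,"az":57,"hand":0.4}]'
python3 - <<'E'
from h import *
o=arm.get_obs();print(rel((.4948,-.038),-60,.142))
im=snap("wrist","w4")
for z in(.11,.064):print(proj("wrist",(.4948,-.038,z)))
print("hinge",proj("wrist",(.580,-.026,.066)))
cv2.imwrite("pics/w4.png",im)
E
```

```text
time_s: 9.0
eef_pos: [0.4937, -0.0388, 0.2202]
tool_rot: [0.0, 0.966, 0.259, -0.0]
contact_force: [-0.3, -0.3, 0.1]
gripper_width: 0.4
grasp_force: 0.0
(array([ 1.3, -0.1, 78.2]), array([0.01, 0.02, 0.02]))
[280.13743936 227.43745157]
[280.58669019 209.08833117]
hinge [324.1574555  104.70271574]
```

View pics/w4.png

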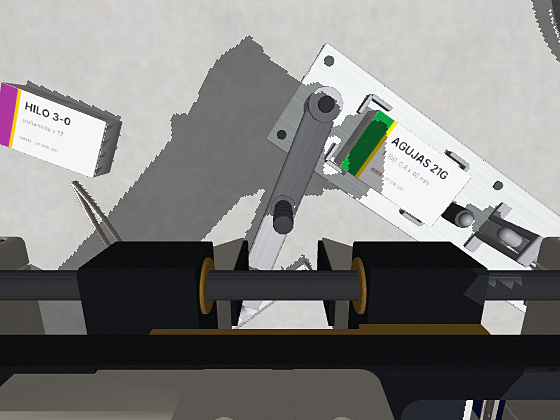

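View 10 shows the handle top at (283,222) between the fingers and the hinge at (324,104), as predicted. From here I work by numbers only. Descend and grip lightly.

```bash
python3 -m inch '[{"tx":3,"ty":1,"tz":20,"ax":0,"ay":0,"az":0,"hand":0.4},{"tx":3,"ty":1,"tz":45,"ax":0,"ay":0,"az":0,"hand":0.4},{"tx":3,"ty":1,"tz":68,"ax":0,"ay":0,"az":0,"hand":0.4},{"tx":3,"ty":1,"tz":77,"ax":0,"ay":0,"az":0,"hand":0.4},{"tx":3,"ty":1,"tz":77,"ax":0,"ay":0,"az":0,"hand":0.4},{"tx":3,"ty":1,"tz":77,"ax":0,"ay":0,"az":0,"hand":0.4},{"tx":3,"ty":1,"tz":77,"ax":0,"ay":0,"az":0,"hand":0.05},{"tx":3,"ty":1,"tz":77,"ax":0,"ay":0,"az":0,"hand":0.05},{"tx":3,"ty":1,"tz":77,"ax":0,"ay":0,"az":0,"hand":0.05},{"tx":3,"ty":1,"tz":77,"ax":0,"ay":0,"az":0,"hand":0.05}]' 10
cat >> h.py <<'E'
HG=np.array([.5795,-.0262])
E
python3 - <<'E'
from h import *
o=arm.get_obs();p=np.array(o["eef_pos"]);d=p[:2]-HG;print("r",np.linalg.norm(d),"deg",np.degrees(np.arctan2(d[1],d[0])))
a0=np.arctan2(d[1],d[0])%(2*np.pi);R=np.linalg.norm(d); end=np.radians(270-3.2)
r=rot(o)
for a in np.linspace(a0,end,13)[1:]:
    q=HG+.085*np.array([np.cos(a),np.sin(a)]); print(np.degrees(a).round(1),(r.inv().apply([*(q-p[:2]),0])*1000).round(1))
E
```

```text
time_s: 10.05
eef_pos: [0.4971, -0.0374, 0.1437]
tool_rot: [0.0, 0.966, 0.258, 0.0]
contact_force: [0.5, 0.8, 4.1]
gripper_width: 0.149
grasp_force: 10.0
r 0.0831724686284776 deg -172.22978422310214
194.4 [-4.8  8.6 -0. ]
200.9 [-6.9 18.1 -0. ]
207.5 [-7.9 27.8  0. ]
214.1 [-7.7 37.6  0. ]
220.7 [-6.5 47.3  0. ]
227.3 [-4.1 56.7  0. ]
233.9 [-0.6 65.9  0. ]
240.5 [ 3.8 74.5  0. ]
247.0 [ 9.3 82.7  0. ]
253.6 [15.6 90.1  0. ]
260.2 [22.8 96.7  0. ]
266.8 [3.060e+01 1.025e+02 1.000e-01]
```

```bash
python3 -m inch '[{"tx":-3,"ty":8,"tz":0,"ax":0,"ay":0,"az":-5,"hand":0.05},{"tx":-5,"ty":18,"tz":0,"ax":0,"ay":0,"az":-10,"hand":0.05},{"tx":-6,"ty":28,"tz":0,"ax":0,"ay":0,"az":-15,"hand":0.05},{"tx":-6,"ty":38,"tz":0,"ax":0,"ay":0,"az":-20,"hand":0.05},{"tx":-5,"ty":47,"tz":0,"ax":0,"ay":0,"az":-25,"hand":0.05},{"tx":-3,"ty":57,"tz":0,"ax":0,"ay":0,"az":-30,"hand":0.05},{"tx":0,"ty":66,"tz":0,"ax":0,"ay":0,"az":-35,"hand":0.05},{"tx":4,"ty":74,"tz":0,"ax":0,"ay":0,"az":-40,"hand":0.05},{"tx":9,"ty":82,"tz":0,"ax":0,"ay":0,"az":-45,"hand":0.05},{"tx":13,"ty":86,"tz":0,"ax":0,"ay":0,"az":-50,"hand":0.05},{"tx":13,"ty":86,"tz":0,"ax":0,"ay":0,"az":-55,"hand":0.05},{"tx":13,"ty":86,"tz":0,"ax":0,"ay":0,"az":-57,"hand":0.05}]' 10
python3 - <<'E'
from h import *
o=arm.get_obs();p=np.array(o["eef_pos"]);d=p[:2]-HG;print("r",np.linalg.norm(d),"deg",np.degrees(np.arctan2(d[1],d[0]))%360)
r=rot(o)
for a in (258,262,266.8,268):
    b=np.radians(a);q=HG+.085*np.array([np.cos(b),np.sin(b)]); print(a,(r.inv().apply([*(q-p[:2]),0])*1000).round(1))
E
```

```text
time_s: 11.25
eef_pos: [0.5518, -0.1064, 0.1437]
tool_rot: [0.001, 0.726, 0.688, 0.0]
contact_force: [0.8, -1.2, 2.6]
gripper_width: 0.15
grasp_force: 10.0
r 0.08483625386658757 deg 250.9459692845126
258 [-2.4 10.2  0. ]
262 [-3.1 16.1  0. ]
266.8 [-3.5 23.2  0. ]
268 [-3.4 24.9  0.1]
```

```bash
python3 -m inch '[{"tx":-1,"ty":5,"tz":0,"ax":0,"ay":0,"az":0,"hand":0.05},{"tx":-2,"ty":10,"tz":0,"ax":0,"ay":0,"az":0,"hand":0.05},{"tx":-3,"ty":15,"tz":0,"ax":0,"ay":0,"az":0,"hand":0.05},{"tx":-3,"ty":19,"tz":0,"ax":0,"ay":0,"az":0,"hand":0.05},{"tx":-3,"ty":22,"tz":0,"ax":0,"ay":0,"az":0,"hand":0.05},{"tx":-3,"ty":24,"tz":0,"ax":0,"ay":0,"az":0,"hand":0.05},{"tx":-3,"ty":24,"tz":0,"ax":0,"ay":0,"az":0,"hand":0.05},{"tx":-3,"ty":24,"tz":0,"ax":0,"ay":0,"az":0,"hand":0.05}]' 20
python3 - <<'E'
from h import *
o=arm.get_obs();p=np.array(o["eef_pos"]);d=p[:2]-HG;print("r",np.linalg.norm(d),"deg",np.degrees(np.arctan2(d[1],d[0]))%360)
E
```

```text
time_s: 12.05
eef_pos: [0.5738, -0.1119, 0.1436]
tool_rot: [0.0, 0.727, 0.687, -0.001]
contact_force: [-2.3, -4.2, 5.9]
gripper_width: 0.145
grasp_force: 20.0
r 0.08587406150547945 deg 266.21327002324097
```

```bash
python3 -m inch '[{"tx":0,"ty":1,"tz":0,"ax":0,"ay":0,"az":0,"hand":0.05},{"tx":0,"ty":2,"tz":0,"ax":0,"ay":0,"az":0,"hand":0.05},{"tx":0,"ty":3,"tz":0,"ax":0,"ay":0,"az":0,"hand":0.05},{"tx":0,"ty":3,"tz":0,"ax":0,"ay":0,"az":0,"hand":0.05},{"tx":0,"ty":3,"tz":0,"ax":0,"ay":0,"az":0,"hand":0.05}]' 20
```

```text
time_s: 12.55
eef_pos: [0.5756, -0.1119, 0.1435]
tool_rot: [-0.001, 0.727, 0.687, -0.002]
contact_force: [-7.2, -4.0, 10.0]
gripper_width: 0.147
grasp_force: 20.0
```

```bash
python3 -m inch '[{"tx":0,"ty":1,"tz":-1,"ax":0,"ay":0,"az":0,"hand":0.05},{"tx":0,"ty":2,"tz":-1,"ax":0,"ay":0,"az":0,"hand":0.05},{"tx":0,"ty":3,"tz":-1,"ax":0,"ay":0,"az":0,"hand":0.05},{"tx":0,"ty":4,"tz":-1,"ax":0,"ay":0,"az":0,"hand":0.05},{"tx":0,"ty":4,"tz":-1,"ax":0,"ay":0,"az":0,"hand":0.05}]' 20
```

```text
time_s: 13.05
eef_pos: [0.5761, -0.1121, 0.1434]
tool_rot: [-0.004, 0.727, 0.686, -0.005]
contact_force: [-14.1, -3.5, 13.4]
gripper_width: 0.145
grasp_force: 20.0
```

Force climbs without further travel, so the bar is at its stop. Release, lift, and look along the bar numerically.

```bash
python3 -m inch '[{"tx":0,"ty":-2,"tz":0,"ax":0,"ay":0,"az":0,"hand":0.5},{"tx":0,"ty":-4,"tz":0,"ax":0,"ay":0,"az":0,"hand":0.5},{"tx":0,"ty":-4,"tz":0,"ax":0,"ay":0,"az":0,"hand":0.5},{"tx":0,"ty":-4,"tz":0,"ax":0,"ay":0,"az":0,"hand":0.5},{"tx":0,"ty":-4,"tz":-30,"ax":0,"ay":0,"az":0,"hand":0.5},{"tx":0,"ty":-4,"tz":-65,"ax":0,"ay":0,"az":0,"hand":0.5},{"tx":0,"ty":-4,"tz":-75,"ax":0,"ay":0,"az":0,"hand":0.5},{"tx":0,"ty":-4,"tz":-75,"ax":0,"ay":0,"az":0,"hand":0.5},{"tx":0,"ty":-4,"tz":-75,"ax":0,"ay":0,"az":0,"hand":0.5}]'
python3 - <<'E'
from h import *
im=snap("wrist","w5"); K,R,t=c=cal("wrist")
H=proj("wrist",(*HG,.066)); print("hinge",H,"handletop",proj("wrist",(.5748,-.1111,.11)))
g=cv2.cvtColor(im,cv2.COLOR_BGR2GRAY); hsv=cv2.cvtColor(im,cv2.COLOR_BGR2HSV)
# profile across bar between hinge and handle
for v in range(int(H[1])-16,int(H[1])+110,14): print(v,g[v,230:340:4].tolist())
E
```

```text
time_s: 13.95
eef_pos: [0.5773, -0.1098, 0.2184]
tool_rot: [-0.0, 0.726, 0.688, -0.0]
contact_force: [-0.0, -0.6, -0.5]
gripper_width: 0.505
grasp_force: 0.0
hinge [279.47740897  99.68100812] handletop [279.03901668 231.27196241]
83 [182, 193, 55, 204, 189, 186, 189, 190, 188, 186, 185, 111, 152, 146, 132, 188, 185, 183, 187, 186, 190, 180, 184, 102, 174, 185, 190, 151]
97 [185, 185, 182, 186, 190, 185, 189, 189, 190, 145, 141, 60, 68, 69, 67, 150, 142, 135, 187, 187, 194, 182, 185, 184, 188, 185, 190, 146]
111 [189, 184, 181, 185, 192, 185, 194, 192, 188, 196, 137, 140, 147, 140, 143, 142, 130, 185, 188, 191, 191, 184, 184, 183, 187, 184, 183, 146]
125 [192, 184, 184, 185, 193, 188, 194, 193, 187, 114, 144, 142, 142, 142, 141, 142, 142, 191, 190, 192, 190, 184, 184, 181, 189, 185, 160, 148]
139 [198, 184, 188, 194, 169, 201, 209, 208, 201, 118, 144, 140, 139, 143, 141, 142, 139, 197, 203, 206, 201, 194, 183, 182, 193, 189, 132, 148]
153 [198, 189, 190, 126, 130, 128, 126, 125, 125, 122, 144, 141, 139, 141, 140, 141, 130, 113, 111, 114, 196, 191, 133, 190, 191, 193, 145, 146]
167 [185, 191, 191, 212, 76, 76, 78, 76, 78, 124, 142, 140, 140, 141, 141, 141, 126, 76, 78, 75, 194, 186, 114, 189, 191, 196, 149, 147]
181 [166, 190, 191, 195, 207, 207, 207, 198, 209, 107, 141, 142, 139, 138, 141, 142, 115, 208, 206, 207, 190, 183, 188, 192, 185, 198, 152, 149]
195 [148, 187, 188, 195, 207, 206, 207, 208, 208, 104, 139, 138, 140, 138, 141, 140, 117, 208, 206, 209, 188, 183, 184, 192, 184, 188, 150, 149]
```

Run:
```python
from h import *
print("scene knob",ray("scene",355.9,245.7,.108),ray("top",245+655/5.3,165+163/5.3,.108))
im=cv2.imread("pics/w5.png");g=cv2.cvtColor(im,cv2.COLOR_BGR2GRAY).astype(float)
L=[];Rr=[];pl=[];V=range(115,200)
for v in V:
    d=np.diff(cv2.GaussianBlur(g[v:v+1],(5,1),0)[0]); L.append(262+np.argmin(d[262:272])); Rr.append(291+np.argmax(d[291:300]))
p=lambda x:np.polyfit(list(V),x,1)
e=[]
for x in(L,Rr):
    a=p(x); q=[ray("wrist",np.polyval(a,v),v,.061)[:2] for v in(115,199)]; d=q[1]-q[0]; e.append(np.degrees(np.arctan2(d[1],d[0]))%360)
print("bar dir",e, "plate", 266.8)
print(rel((.5648,-.2955),-3.2,.20))
```

```text
scene knob [ 0.56717446 -0.28618003  0.108     ] [ 0.56376796 -0.29041568  0.108     ]
bar dir [np.float64(266.16470413248976), np.float64(267.7685358064034)] plate 266.8
(array([-186.1,   -2. ,   17.7]), array([-0.13, -0.02,  0.1 ]))
```

The bar direction is 267.0° against the holder's 266.8°, so it is shut. Next, the knob.

```bash
python3 -m inch '[{"tx":-30,"ty":-1,"tz":0,"ax":0,"ay":0,"az":0,"hand":0.45},{"tx":-70,"ty":-2,"tz":0,"ax":0,"ay":0,"az":0,"hand":0.45},{"tx":-110,"ty":-2,"tz":0,"ax":0,"ay":0,"az":0,"hand":0.45},{"tx":-150,"ty":-2,"tz":0,"ax":0,"ay":0,"az":0,"hand":0.45},{"tx":-175,"ty":-2,"tz":0,"ax":0,"ay":0,"az":0,"hand":0.45},{"tx":-184,"ty":-2,"tz":0,"ax":0,"ay":0,"az":0,"hand":0.45},{"tx":-184,"ty":-2,"tz":0,"ax":0,"ay":0,"az":0,"hand":0.45},{"tx":-184,"ty":-2,"tz":0,"ax":0,"ay":0,"az":0,"hand":0.45},{"tx":-184,"ty":-2,"tz":0,"ax":0,"ay":0,"az":0,"hand":0.45}]'
python3 - <<'E'
from h import *
im=snap("wrist","w6");g=cv2.cvtColor(im,cv2.COLOR_BGR2GRAY)
for y in(-.286,-.291,-.296): print(y,proj("wrist",(.565,y,.11)),proj("wrist",(.565,y,.064)))
m=((g<100)).astype(np.uint8); m[238:]=0
n,l,s,c=cv2.connectedComponentsWithStats(m)
print([(s[i].tolist(),c[i].round().tolist()) for i in range(1,n) if s[i,4]>60])
for v in range(150,240,6): print(v,g[v,256:310:3].tolist())
E
```

```text
time_s: 14.9
eef_pos: [0.5664, -0.2909, 0.2188]
tool_rot: [-0.001, 0.725, 0.689, 0.0]
contact_force: [-0.6, -0.1, -0.5]
gripper_width: 0.451
grasp_force: 0.0
-0.286 [279.15950756 221.41381559] [279.77908401 204.06345601]
-0.291 [279.57748843 228.62886331] [280.12137087 210.11309166]
-0.296 [279.99040723 235.75653136] [280.46022855 216.10211918]
[([0, 30, 56, 70, 1714], [18.0, 73.0]), ([242, 46, 22, 14, 162], [253.0, 51.0]), ([299, 46, 14, 10, 94], [305.0, 51.0]), ([458, 51, 19, 102, 353], [463.0, 102.0]), ([239, 55, 25, 16, 63], [252.0, 63.0]), ([301, 60, 23, 6, 64], [311.0, 64.0]), ([264, 91, 35, 5, 117], [281.0, 92.0]), ([263, 103, 48, 39, 227], [284.0, 121.0]), ([113, 107, 55, 83, 767], [147.0, 164.0]), ([235, 107, 10, 10, 82], [239.0, 112.0]), ([318, 108, 10, 10, 79], [323.0, 113.0]), ([72, 136, 78, 102, 371], [108.0, 186.0]), ([252, 143, 56, 94, 1275], [280.0, 205.0]), ([78, 178, 23, 12, 157], [90.0, 183.0]), ([408, 226, 49, 12, 188], [428.0, 231.0])]
150 [151, 153, 150, 148, 143, 150, 92, 105, 111, 106, 85, 124, 150, 143, 146, 149, 149, 145]
156 [150, 152, 150, 145, 142, 152, 9
[... 531 characters left out ...]
 153, 148, 146, 146, 155, 96, 104, 109, 103, 80, 150, 149, 149, 148, 151, 150, 157]
198 [150, 154, 149, 148, 149, 156, 95, 107, 117, 106, 79, 151, 145, 147, 146, 148, 147, 142]
204 [147, 151, 144, 131, 130, 151, 43, 33, 40, 41, 37, 151, 255, 246, 246, 246, 246, 247]
210 [247, 249, 247, 246, 249, 12, 36, 41, 44, 33, 52, 123, 148, 151, 147, 249, 246, 248]
216 [252, 246, 249, 255, 62, 42, 51, 72, 81, 48, 41, 56, 66, 120, 116, 226, 222, 115]
222 [226, 226, 228, 204, 72, 77, 76, 78, 76, 74, 77, 41, 69, 115, 239, 226, 224, 226]
228 [249, 251, 250, 41, 70, 72, 72, 72, 71, 73, 73, 69, 69, 191, 252, 253, 254, 250]
234 [248, 250, 255, 63, 66, 134, 101, 101, 91, 106, 78, 57, 68, 62, 249, 247, 248, 249]
```

The knob's top face is centred near (279.5,226), so y ≈ −0.29. Descend, grip, and slide it 40 mm along tool +x.

```bash
python3 -m inch '[{"tx":0,"ty":-1,"tz":20,"ax":0,"ay":0,"az":0,"hand":0.45},{"tx":0,"ty":-1,"tz":45,"ax":0,"ay":0,"az":0,"hand":0.45},{"tx":0,"ty":-1,"tz":66,"ax":0,"ay":0,"az":0,"hand":0.45},{"tx":0,"ty":-1,"tz":74,"ax":0,"ay":0,"az":0,"hand":0.45},{"tx":0,"ty":-1,"tz":74,"ax":0,"ay":0,"az":0,"hand":0.45},{"tx":0,"ty":-1,"tz":74,"ax":0,"ay":0,"az":0,"hand":0.45},{"tx":0,"ty":-1,"tz":74,"ax":0,"ay":0,"az":0,"hand":0.05},{"tx":0,"ty":-1,"tz":74,"ax":0,"ay":0,"az":0,"hand":0.05},{"tx":0,"ty":-1,"tz":74,"ax":0,"ay":0,"az":0,"hand":0.05},{"tx":0,"ty":-1,"tz":74,"ax":0,"ay":0,"az":0,"hand":0.05},{"tx":0,"ty":-1,"tz":74,"ax":0,"ay":0,"az":0,"hand":0.05}]' 20
```

```text
time_s: 16.05
eef_pos: [0.5641, -0.2939, 0.1456]
tool_rot: [-0.0, 0.726, 0.688, -0.0]
contact_force: [-3.7, 0.5, 4.6]
gripper_width: 0.147
grasp_force: 20.0
```

Gripped at 14 mm width.

```bash
python3 -m inch '[{"tx":4,"ty":0,"tz":0,"ax":0,"ay":0,"az":0,"hand":0.05},{"tx":9,"ty":0,"tz":0,"ax":0,"ay":0,"az":0,"hand":0.05},{"tx":14,"ty":0,"tz":0,"ax":0,"ay":0,"az":0,"hand":0.05},{"tx":19,"ty":0,"tz":0,"ax":0,"ay":0,"az":0,"hand":0.05},{"tx":24,"ty":0,"tz":0,"ax":0,"ay":0,"az":0,"hand":0.05},{"tx":29,"ty":0,"tz":0,"ax":0,"ay":0,"az":0,"hand":0.05},{"tx":34,"ty":0,"tz":0,"ax":0,"ay":0,"az":0,"hand":0.05},{"tx":38,"ty":0,"tz":0,"ax":0,"ay":0,"az":0,"hand":0.05},{"tx":40,"ty":0,"tz":0,"ax":0,"ay":0,"az":0,"hand":0.05},{"tx":40,"ty":0,"tz":0,"ax":0,"ay":0,"az":0,"hand":0.05},{"tx":40,"ty":0,"tz":0,"ax":0,"ay":0,"az":0,"hand":0.05}]' 25
python3 -m inch '[{"tx":1,"ty":0,"tz":0,"ax":0,"ay":0,"az":0,"hand":0.05},{"tx":2,"ty":0,"tz":0,"ax":0,"ay":0,"az":0,"hand":0.05},{"tx":3,"ty":0,"tz":0,"ax":0,"ay":0,"az":0,"hand":0.05},{"tx":3,"ty":0,"tz":0,"ax":0,"ay":0,"az":0,"hand":0.05}]' 25
```

```text
time_s: 17.15
eef_pos: [0.566, -0.2604, 0.1457]
tool_rot: [0.003, 0.728, 0.686, -0.002]
contact_force: [-2.2, -12.7, 0.1]
gripper_width: 0.142
grasp_force: 25.0
time_s: 17.55
eef_pos: [0.5659, -0.26, 0.1458]
tool_rot: [0.005, 0.728, 0.685, -0.003]
contact_force: [-0.8, -19.0, -2.2]
gripper_width: 0.147
grasp_force: 25.0
```

Force reached 19 N after about 34 mm. Release and measure the knob to tell stop from slip or jam.

```bash
python3 -m inch '[{"tx":-6,"ty":0,"tz":0,"ax":0,"ay":0,"az":0,"hand":0.45},{"tx":-6,"ty":0,"tz":0,"ax":0,"ay":0,"az":0,"hand":0.45},{"tx":-6,"ty":0,"tz":0,"ax":0,"ay":0,"az":0,"hand":0.45},{"tx":-6,"ty":0,"tz":-20,"ax":0,"ay":0,"az":0,"hand":0.45},{"tx":-6,"ty":0,"tz":-55,"ax":0,"ay":0,"az":0,"hand":0.45},{"tx":-25,"ty":0,"tz":-73,"ax":0,"ay":0,"az":0,"hand":0.45},{"tx":-40,"ty":0,"tz":-73,"ax":0,"ay":0,"az":0,"hand":0.45},{"tx":-40,"ty":0,"tz":-73,"ax":0,"ay":0,"az":0,"hand":0.45},{"tx":-40,"ty":0,"tz":-73,"ax":0,"ay":0,"az":0,"hand":0.45}]'
python3 - <<'E'
from h import *
im=snap("wrist","w7");g=cv2.cvtColor(im,cv2.COLOR_BGR2GRAY)
a=np.radians(-3.2);hy=np.array([-np.sin(a),np.cos(a)])
for b in(0,.034,.04):
    k=HG-(.27-b)*hy; print("bolt",b,k.round(4),proj("wrist",(*k,.11)).round(1),proj("wrist",(*k,.064)).round(1))
k=HG-.085*hy;print("handle pred",proj("wrist",(*k,.11)))
for v in range(20,240,4): print(v,g[v,250:314:3].tolist())
E
```

```text
time_s: 18.45
eef_pos: [0.5641, -0.2898, 0.2165]
tool_rot: [-0.001, 0.726, 0.688, -0.0]
contact_force: [0.2, 0.9, -0.7]
gripper_width: 0.451
grasp_force: 0.0
bolt 0 [ 0.5644 -0.2958] [283.  239.8] [283.1 219.3]
bolt 0.034 [ 0.5663 -0.2618] [283.1 189.1] [283.1 177. ]
bolt 0.04 [ 0.5667 -0.2558] [283.1 179.7] [283.2 169.3]
handle pred [ 283.38688495 -101.61095887]
20 [186, 185, 188, 182, 255, 255, 149, 221, 222, 219, 216, 218, 220, 219, 218, 215, 216, 127, 255, 251, 251, 251]
24 [183, 186, 187, 189, 190, 186, 68, 239, 236, 221, 215, 219, 221, 218, 218, 215, 218, 114, 253, 251, 251, 251]
28 [184, 186, 187, 188, 190, 190, 78, 121, 120, 103, 218, 222, 221, 219, 218, 215, 219, 105, 253, 251, 251, 251]
32 [183, 183, 184, 187, 188, 189, 76, 123, 122, 123, 118, 120, 240, 218, 220, 215, 219, 111, 253, 251, 251, 251]
36 [181, 183, 184, 184, 187, 188, 76, 123, 120, 121, 120, 121, 123, 105, 107, 215, 219, 101, 253, 251, 251, 251]
40 [179, 180, 182, 182, 184, 185, 71, 123, 121, 123, 120, 122, 124, 121, 122, 118, 117, 94, 253, 251, 251, 251]
44 [180, 180, 182, 181, 182, 184, 70, 123, 125, 123, 120
[... 4714 characters left out ...]
, 150, 146, 151, 146, 249, 246, 247, 244]
216 [250, 252, 49, 53, 55, 54, 57, 197, 139, 158, 136, 254, 254, 248, 102, 134, 102, 97, 163, 165, 109, 245]
220 [250, 251, 224, 225, 225, 225, 241, 68, 61, 147, 255, 249, 250, 248, 62, 68, 117, 105, 221, 218, 216, 246]
224 [250, 251, 226, 224, 227, 228, 205, 70, 59, 142, 140, 151, 156, 148, 65, 70, 124, 229, 224, 224, 229, 247]
228 [250, 248, 159, 164, 175, 208, 36, 70, 55, 158, 151, 154, 159, 151, 66, 68, 112, 194, 203, 208, 212, 246]
232 [255, 247, 247, 248, 249, 252, 53, 69, 49, 158, 151, 153, 158, 149, 57, 70, 78, 249, 246, 247, 248, 245]
236 [255, 247, 248, 247, 249, 255, 64, 67, 55, 255, 255, 155, 166, 152, 45, 69, 59, 251, 246, 248, 248, 245]
```

The knob top face is at rows 170–187 (centre 179), matching the predicted 179.7 for fully home. I'll confirm with a push from behind with closed fingers.

```bash
python3 -m inch '[{"tx":0,"ty":2,"tz":0,"ax":0,"ay":0,"az":0,"hand":0},{"tx":0,"ty":2,"tz":0,"ax":0,"ay":0,"az":0,"hand":0},{"tx":0,"ty":2,"tz":20,"ax":0,"ay":0,"az":0,"hand":0},{"tx":0,"ty":2,"tz":50,"ax":0,"ay":0,"az":0,"hand":0},{"tx":0,"ty":2,"tz":70,"ax":0,"ay":0,"az":0,"hand":0},{"tx":2,"ty":2,"tz":71,"ax":0,"ay":0,"az":0,"hand":0},{"tx":6,"ty":2,"tz":71,"ax":0,"ay":0,"az":0,"hand":0},{"tx":11,"ty":2,"tz":71,"ax":0,"ay":0,"az":0,"hand":0},{"tx":15,"ty":2,"tz":71,"ax":0,"ay":0,"az":0,"hand":0},{"tx":17,"ty":2,"tz":71,"ax":0,"ay":0,"az":0,"hand":0},{"tx":19,"ty":2,"tz":71,"ax":0,"ay":0,"az":0,"hand":0},{"tx":19,"ty":2,"tz":71,"ax":0,"ay":0,"az":0,"hand":0}]'
python3 -m inch '[{"tx":2,"ty":0,"tz":0,"ax":0,"ay":0,"az":0,"hand":0},{"tx":4,"ty":0,"tz":0,"ax":0,"ay":0,"az":0,"hand":0},{"tx":6,"ty":0,"tz":0,"ax":0,"ay":0,"az":0,"hand":0},{"tx":6,"ty":0,"tz":0,"ax":0,"ay":0,"az":0,"hand":0}]'
```

```text
time_s: 19.7
eef_pos: [0.5684, -0.2725, 0.1481]
tool_rot: [0.001, 0.726, 0.688, 0.0]
contact_force: [0.5, -2.7, 1.1]
gripper_width: 0.004
grasp_force: 0.9
time_s: 20.1
eef_pos: [0.5682, -0.2717, 0.1482]
tool_rot: [0.004, 0.727, 0.686, -0.002]
contact_force: [2.0, -11.8, -0.1]
gripper_width: 0.01
grasp_force: 5.9
```

The push met a stiff stop exactly where home was predicted. Back off, lift and do a final check.

```bash
python3 -m inch '[{"tx":-10,"ty":0,"tz":0,"ax":0,"ay":0,"az":0,"hand":0},{"tx":-20,"ty":0,"tz":0,"ax":0,"ay":0,"az":0,"hand":0},{"tx":-20,"ty":0,"tz":-30,"ax":0,"ay":0,"az":0,"hand":0},{"tx":-10,"ty":0,"tz":-70,"ax":0,"ay":0,"az":0,"hand":0.3},{"tx":30,"ty":0,"tz":-75,"ax":0,"ay":0,"az":0,"hand":0.5},{"tx":75,"ty":0,"tz":-75,"ax":0,"ay":0,"az":0,"hand":0.5},{"tx":120,"ty":0,"tz":-75,"ax":0,"ay":0,"az":0,"hand":0.5},{"tx":150,"ty":0,"tz":-75,"ax":0,"ay":0,"az":0,"hand":0.5},{"tx":157,"ty":5,"tz":-75,"ax":0,"ay":0,"az":0,"hand":0.5},{"tx":157,"ty":5,"tz":-75,"ax":0,"ay":0,"az":0,"hand":0.5},{"tx":157,"ty":5,"tz":-75,"ax":0,"ay":0,"az":0,"hand":0.5},{"tx":157,"ty":5,"tz":-75,"ax":0,"ay":0,"az":0,"hand":0.5}]'
python3 - <<'E'
from h import *
im=snap("wrist","w8");g=cv2.cvtColor(im,cv2.COLOR_BGR2GRAY).astype(float)
H=proj("wrist",(*HG,.066));print(H)
V=range(int(H[1])+16,int(H[1])+95)
for s,sg in((-14,-1),(14,1)):
    x=[]
    for v in V:
        d=sg*np.diff(cv2.GaussianBlur(g[v:v+1],(5,1),0)[0]); a=int(H[0])+s-5; x.append(a+np.argmax(d[a:a+12]))
    a=np.polyfit(list(V),x,1); q=[ray("wrist",np.polyval(a,v),v,.061)[:2] for v in(V[0],V[-1])]; d=q[1]-q[0]; print(np.degrees(np.arctan2(d[1],d[0]))%360)
hsv=cv2.cvtColor(im,cv2.COLOR_BGR2HSV); m=cv2.inRange(hsv,(45,80,30),(80,255,255)); ys,xs=np.nonzero(m)
far=np.percentile(ys,1); print("green",xs.min(),xs.max(),ys.min(),ys.max(),len(xs))
a=np.radians(-3.2);hy=np.array([-np.sin(a),np.cos(a)]);hx=np.array([np.cos(a),np.sin(a)]);P=HG-.09*hy
for u in(xs.min(),xs.max()):
    w=ray("wrist",u,np.median(ys),.042)[:2]-P; print("green edge in holder mm",w@hx*1e3,w@hy*1e3)
w=ray("wrist",np.median(xs),far,.042)[:2]-P; print("far end",w@hy*1e3)
E
```

```text
time_s: 21.3
eef_pos: [0.5813, -0.1117, 0.2219]
tool_rot: [0.0, 0.727, 0.687, -0.001]
contact_force: [0.8, 0.1, 0.9]
gripper_width: 0.498
grasp_force: 0.0
[272.60184386  97.64274787]
265.4180665670584
266.010264178602
green 0 303 144 169 706
green edge in holder mm -231.49438026050262 44.036656414113274
green edge in holder mm 24.38403313463954 43.27646186287178
far end 53.36815046344931
```

```bash
python3 -c "
from rig import arm
print(arm.close_job())"
```

```text
the job is handed in; nothing more can be done
None
```

I handed the job in at about 21 s. The long carton is in the pocket (measured about 3.5 mm off centre, 6 mm allowed), the bar is shut, the bolt is home against its stop and the gripper is clear; no verdict came back.

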